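Scoop the dark truffle into the yellow tasting bowl

TASK

Pick up the scoop by its wooden handle and scoop the dark chocolate truffle out of the tasting tray; do not touch the truffle with the fingers. Tip it into the yellow bowl, then stand the scoop upright on the counter again, clear of the bowl and tray, and let go.

Things in the scene. Friction and masses are not known exactly. Their poses are not given: they have to be found in the camera images.
- scoop: Standing scoop, 120 g, open mouth to its -x. Origin: underside, below the pocket's middle (truffle held there: centre 16 mm above). In its frame, mm: front edge x -18, 51 wide; lip 4 high at x -8; pocket floor z 2, back wall x 15, walls 18 high. Square wooden handle 16 wide, axis x 30, top z 115: hold at z 90. Sole ends x 42. Empties when tipped 45 deg mouth down (31 at least). Starts mouth roughly to the robot.
- dark_truffle: Nearly black chocolate ball, 28 mm across, 16 g, origin at its centre. On the floor of one tray compartment, centre 15 to 29 mm from the wall next to the robot, within 10 mm of the compartment's middle line. It rolls; pushed against that wall by the scoop sliding on the floor it climbs the lip into the pocket. Cream and pink truffles of the same size lie in the other compartments.
- tray: Fixed blue tray, 150 (x) by 270 (y) mm, 24 high; origin at the centre of its underside, -x side next to the robot. Floor top at z 6 mm. Outer walls 5 thick: inner faces at x -70 (next to the robot) and x +70. Dividers 4 thick along x at y -44 and +44; compartments' middle lines at y -88, 0 and +88.
- yellow_bowl: Loose yellow bowl, 220 g, 100 mm across the rim, 45 mm high, 4 mm wall; origin at the centre of its underside, z up. A white bowl of the same shape stands near it.
Not all that is in view belongs to the job. There is more than one size of the yellow_bowl; the job needs the smallest. Leave any red look-alike of the scoop alone.

How it is judged:
On the way:
1. the dark truffle lies in the scoop's pocket and the scoop is lifted at least 50 mm above the counter (height (world z) of scoop above 0.05 m and x of dark_truffle in the frame of scoop between -0.012 and 0.012 m and y of dark_truffle in the frame of scoop between -0.012 and 0.012 m and z of dark_truffle in the frame of scoop between 0.008 and 0.025 m), for 0.2 s.
At the end, for the whole second after the job is handed in: The dark truffle rests inside the yellow bowl (centre within 40 mm of the bowl's axis and below its rim), the bowl stands upright on the counter (within 10 degrees), and the scoop stands upright (within 10 degrees) on its sole on the bare counter, all at rest (horizontal distance between dark_truffle and yellow_bowl below 0.04 m and z of dark_truffle in the frame of yellow_bowl between 0 and 0.04 m and angle between each of yellow_bowl, scoop's own z axis and vertical below 0.17 rad and height (world z) of yellow_bowl below 0.006 m and height (world z) of scoop between -0.01 and 0.0045 m and linear speed of scoop below 0.03 m/s and linear speed of dark_truffle below 0.05 m/s); the robot touches nothing.
It fails at once if the gripper's fingers touch the dark truffle (contact force between the fingers and dark_truffle above 0.3 N).
It also fails if it takes over 64 s, if anything falls off the work surface, if the arm or the gripper's body presses on something with over 40 N, if the wrist force passes 120 N, or if a joint passes its speed limit or range.

ROBOT

A 7-joint arm with a two-finger parallel gripper is mounted at the origin on the work surface. World frame = base frame: x ahead of the robot, y to its left, z up, the work surface at z = 0. Lengths are in m, angles in rad, forces in N, time in s.
With the tool pointing down it reaches from about 0.4 to 0.9 m from the base axis. Payload 5.6 kg.
Tool frame: the origin (TCP) lies midway between the tips of the shut fingers; the grasp point (between the pads) lies 19 mm behind it; z points along the fingers, y is the line along which they close (so a half turn about z gives the same grasp; the last joint's range is limited). The gripper opens to 92 mm and grips with 3 to 60 N. Pads are 20 mm wide; open, the fingers measure 128 mm over their backs; the gripper's body (75 mm by 189 mm) begins 69 mm behind the grasp point.
Start: joints at [-1.144, 0.468, -0.012, 1.603, 0.006, 1.071, -0.056], TCP at [0.294, 0.58, 0.177] pointing down, gripper open.
Joint ranges: [-2.53, 2.53], [-0.31, 2.02], [-1.57, 1.55], [0.28, 2.44], [-1.29, 4.43], [0.15, 1.84], [-2.92, 2.92]. Speed limits (rad/s): [2.57, 2.57, 3.14, 3.14, 3.14, 3.14, 3.14].

INTERFACE

Orientations are given as a 3x3 rotation matrix whose columns are the frame's x, y, z axes.
In Python, from station import env, effector, solver, viewer, workorder, search_frame, tip_of gives the robot as it stands. Calls block until the motion is done:
- env.reach(position, orientation): joint-space move of the TCP to a pose.
- env.movel(position, frame=None, rate=0.15): straight line of the TCP; frame=None keeps the orientation; rate is the mean speed in m/s.
- env.goto_joints(angles): joint-space move.
- effector.release() and effector.grasp(squeeze=None): open the fingers fully, or close them until they stop; squeeze is the grip in N (None keeps the last).
- env.pause(seconds).
- solver.inverse_kinematics(position, orientation): joint angles nearest the present ones, or None.
- env.sense(): the state.
- viewer.read_camera(name): name is "scene" or "top"; returns (picture, depth): 420x560x3 uint8, red, green, blue; 420x560 float32, m along the optical axis (not along the pixel's ray), 0 where there is no reading.
- viewer.camera_info(name): a dict with "intrinsics" (3x3 intrinsics, pixels), "dist_coeffs" ([k1, k2, p1, p2, k3] as OpenCV has them; the pictures are not rectified), "eye" and "rotation" of the camera in the world. Camera axes: x right, y up, looking along -z (the intrinsics and any distortion apply to the point x, -y, -z); pixel columns grow to the right and rows downward; lengths in m; the calibration is good to about 2 mm. A picture is of the moment at which its call begins. camera_info takes no time and is no camera call.
A pose or a line that the arm cannot do raises env.PlanningError and nothing moves.
- workorder.finish_job(): hands the job in; it is judged then, once.
Trained networks look in the newest picture that a camera, given by its name, has taken for a name from the list of things; names that differ only in an ending like _2 or _b are one class to them, and where a whole thing is asked for, a point or a joint stands for the part that bears it (a point fixed in the world has none). Each returns a list of dicts, best first, with "score" (0 to 1); they miss things now and then, are a little off and sometimes report something else, mostly with a low value. They report only what shows in the picture. A call takes as long as a camera call. They do not tell look-alikes from the thing itself.
- search_frame(camera, name): "at" ([x, y, z] in m, in world coordinates, good to about 4 mm: the middle of the surface that is visible of it).
- tip_of(camera, name): "at" ([x, y, z] in m, in world coordinates, good to about 4 mm: a listed point, or the origin of a listed thing).
The state is a dict: "t": time; "joint_positions": joint angles; "joint_velocities": joint speeds; "tau": joint torques, N m; "ee_pos": TCP position; "tcp_rot": TCP orientation; "wrist_force": force on the tool from outside, world axes, zero at the start; "moment": the same for the moment, N m; "gripper_width": finger opening in m; "grasp_force": force on a finger pad.
Only numpy, scipy, OpenCV 4.12 (cv2) and the standard library are available. Lean on these libraries where they do the work, as an engineer would, in place of code of your own. Each camera call takes 0.05 s, during which the arm holds its last target. There are 200 camera calls.

## Working session

There is one attempt and no reset: what is moved stays moved. The work goes in short steps, each a Python script; the robot and the scene stay as the last script left them, time stands still between calls to the robot, and variables do not carry over. Pictures are saved under pics/ and viewed, at most 10 in all, crops included, and the job is handed in when it is done.

```bash
ls; mkdir -p pics
python3 - <<'E'
from station import *
import cv2, numpy as np
for n in ("scene","top"):
    p,d=viewer.read_camera(n); cv2.imwrite(f"pics/{n}0.png",cv2.resize(p[:,:,::-1],(784,588),interpolation=cv2.INTER_CUBIC))
    np.savez(f"{n}0.npz",p=p,d=d)
    i=viewer.camera_info(n); print(n,i)
    for k in("scoop","dark_truffle","tray","yellow_bowl"):
        print(k,[(np.round(r["at"],3).tolist(),round(r["score"],2)) for r in tip_of(n,k)][:5])
print(env.sense()["t"],env.sense()["tcp_rot"])
E
```

```text
pics
scene {'intrinsics': array([[517.04940203,   0.        , 285.36775991],
       [  0.        , 517.04940203, 207.73056799],
       [  0.        ,   0.        ,   1.        ]]), 'dist_coeffs': array([-0.07835174,  0.        ,  0.        ,  0.        ,  0.        ]), 'eye': array([0.96296814, 0.65374358, 0.60832259]), 'rotation': array([[-0.78937168, -0.34936308,  0.5048146 ],
       [ 0.61376058, -0.43062011,  0.66171313],
       [-0.01379482,  0.83217291,  0.55434461]])}
scoop [([0.477, -0.284, 0.002], 0.88), ([0.57, -0.27, -0.001], 0.66)]
dark_truffle [([0.521, 0.013, 0.019], 0.54)]
tray []
yellow_bowl [([0.362, -0.036, -0.004], 0.82), ([0.588, 0.279, -0.0], 0.78), ([0.3, 0.176, -0.005], 0.74)]
top {'intrinsics': array([[481.59935437,   0.        , 277.56085677],
       [  0.        , 481.59935437, 214.58427076],
       [  0.        ,   0.        ,   1.        ]]), 'dist_coeffs': array([-0.150573,  0.      ,  0.      ,  0.      ,  0.      ]), 'eye': array([0.23547629, 0.00247547, 1.12373867]), 'rotation': array([[ 0.02417339,  0.98399221, -0.17656438],
       [-0.9997069 ,  0.02402739, -0.00296517],
       [ 0.00132467,  0.17658431,  0.98428463]])}
scoop [([0.477, -0.288, 0.001], 0.97), ([0.574, -0.271, 0.002], 0.72)]
dark_truffle [([0.522, 0.011, 0.021], 0.61)]
tray [([0.572, 0.003, 0.001], 0.94)]
yellow_bowl [([0.366, -0.033, 0.003], 0.85), ([0.588, 0.278, 0.003], 0.69)]
0.5 [[-8.91635231e-01  4.52754473e-01  4.92080767e-05]
 [ 4.52754472e-01  8.91635232e-01 -3.29737752e-05]
 [-5.88046791e-05 -7.12140287e-06 -9.99999998e-01]]
```

View pics/scene0.png

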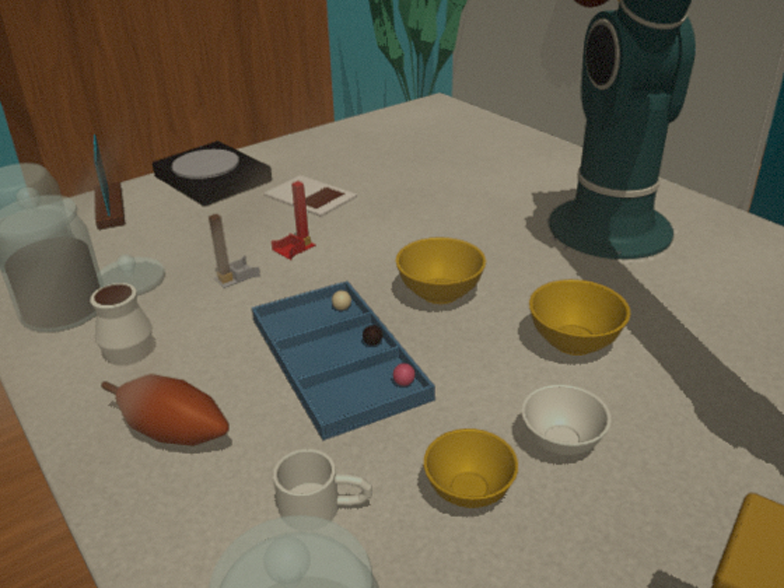

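View pics/top0.png

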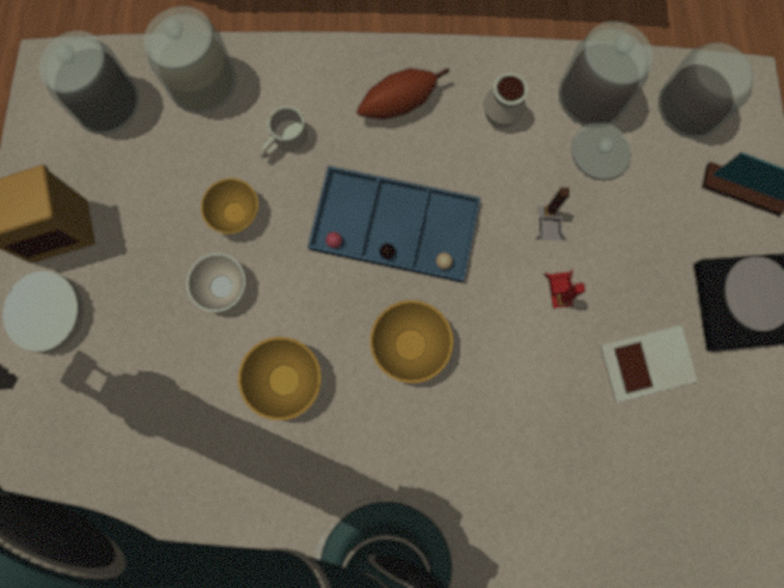

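Candidates (scene picture pixels): wooden scoop (230,255) vs red look-alike (297,225); yellow bowls (470,468), (440,270), (578,316), with the first being smallest, and a white one at (565,420). The dark ball is at (372,335), against cream (341,300) and pink (403,375). I choose the wooden scoop, the dark ball and bowl (470,468), and will now measure them.

```bash
cat > h.py <<'E'
import numpy as np, cv2
from station import *
def cloud(n,d):
    i=viewer.camera_info(n); v,u=np.mgrid[0:420,0:560]
    q=cv2.undistortPoints(np.stack([u.ravel(),v.ravel()],1).astype(np.float64)[:,None],i["intrinsics"],i["dist_coeffs"])[:,0]
    z=d.ravel().astype(float)
    c=np.stack([q[:,0]*z,-q[:,1]*z,-z],1)
    w=(c@i["rotation"].T+i["eye"]).reshape(420,560,3); w[d<=0]=np.nan
    return w
def grab(n):
    p,d=viewer.read_camera(n); return p,d,cloud(n,d)
E
python3 - <<'E'
from h import *
C={}
for n in("scene","top"):
    f=np.load(f"{n}0.npz"); p,d=f["p"],f["d"]; w=cloud(n,d); C[n]=(p,w)
    hsv=cv2.cvtColor(p,cv2.COLOR_RGB2HSV); X,Y,Z=w[...,0],w[...,1],w[...,2]
    tab=(abs(X-.45)<.05)&(abs(Y-.4)<.05); print(n,"table z",np.nanmedian(Z[tab]))
    m=(hsv[...,0]>95)&(hsv[...,0]<120)&(hsv[...,1]>90)&(abs(Y)<.25)&(X>.4)&(X<.75)
    rim=m&(Z>.019)&(Z<.03)
    r=cv2.minAreaRect(w[m][:,:2][~np.isnan(w[m][:,0])].astype(np.float32)*1000); print("tray all",r)
    if rim.sum()>20: print("rim",rim.sum(),cv2.minAreaRect((w[rim][:,:2]*1000).astype(np.float32)))
    # ball
    m=(p.max(2)<60)&(abs(X-.521)<.03)&(abs(Y-.012)<.03)&(Z>.012)&(Z<.045); print("ball",m.sum(),np.nanmedian(w[m],0),np.nanmax(Z[m]) if m.any() else 0)
    # yellow bowl
    for b in((.588,.279),(.364,-.034),(.3,.176)):
        m=(hsv[...,0]>15)&(hsv[...,0]<32)&(hsv[...,1]>140)&(np.hypot(X-b[0],Y-b[1])<.085)&(Z>.036)
        if m.sum()>10: print("bowl",b,m.sum(),np.nanmax(Z[m]),cv2.minEnclosingCircle((w[m][:,:2]*1000).astype(np.float32)))
    # scoop
    m=(np.hypot(X-.58,Y+.27)<.07)&(Z>.006)
    for a,b in((.004,.012),(.012,.025),(.03,.06),(.06,.09),(.09,.112),(.112,.13)):
        k=m&(Z>a)&(Z<b); 
        if k.any(): print("scoop",a,b,k.sum(),np.round(np.median(w[k],0)*1000,1),np.round(w[k].min(0)*1000),np.round(w[k].max(0)*1000), cv2.minAreaRect((w[k][:,:2]*1000).astype(np.float32)))
p=C["top"][0][110:220,360:440]; q=C["scene"][0][120:230,140:240]
a=cv2.resize(p,(400,550),interpolation=3);b=cv2.resize(q,(400,440),interpolation=3);b=cv2.copyMakeBorder(b,0,110,0,0,0)
cv2.imwrite("pics/crop.png",np.hstack([a,b])[:,:,::-1])
E
```

```text
scene table z -0.0008659716904360071
tray all ((573.4822998046875, 0.8752899169921875), (270.4613342285156, 147.18048095703125), 78.94683837890625)
rim 419 ((573.43798828125, 1.3016815185546875), (269.83648681640625, 147.13784790039062), 78.65489959716797)
ball 193 [0.5230343  0.01796823 0.02390723] 0.033392064791533116
bowl (0.588, 0.279) 819 0.047268320693360066 ((587.8294067382812, 279.37249755859375), 50.40592956542969)
bowl (0.364, -0.034) 1265 0.06230622580263201 ((366.1017761230469, -30.575952529907227), 67.14196014404297)
bowl (0.3, 0.176) 1618 0.061819346911223816 ((301.0533447265625, 174.97669982910156), 68.99254608154297)
scoop 0.004 0.012 107 [ 577.2 -261.9    8.9] [ 553. -295.    6.] [ 612. -245.   12.] ((582.6831665039062, -270.1604309082031), (49.453224182128906, 59.060550689697266), 89.54509735107422)
scoop 0.012 0.025 138 [ 585.3 -264.3   15.8] [ 554. -295.   12.] [ 611. -245.   25.] ((582.6607055664062, -269.24713134765625), (56.15738296508789, 50.27173614501953), 1.5639541149139404)
scoop 0.03 0.06 95 [ 604.8 -264.4   44.8] [ 595. -276.   31.] [ 610. -260.   60.] (
[... 1683 characters left out ...]
 [ 591. -277.   32.] [ 607. -261.   59.] ((596.2230834960938, -266.69085693359375), (19.189197540283203, 10.00709056854248), 43.959434509277344)
scoop 0.06 0.09 35 [ 593.2 -265.4   74. ] [ 592. -275.   61.] [ 607. -262.   89.] ((596.7103271484375, -265.9524841308594), (18.393505096435547, 9.480119705200195), 39.316993713378906)
scoop 0.09 0.112 46 [ 593.5 -265.   102.1] [ 591. -276.   90.] [ 606. -261.  112.] ((598.4695434570312, -268.555419921875), (16.263402938842773, 14.277256965637207), 84.87334442138672)
scoop 0.112 0.13 43 [ 601.1 -269.5  115.2] [ 593. -277.  112.] [ 609. -261.  119.] ((600.9768676757812, -268.7195129394531), (15.561639785766602, 16.123573303222656), 89.28433990478516)
```

View pics/crop.png

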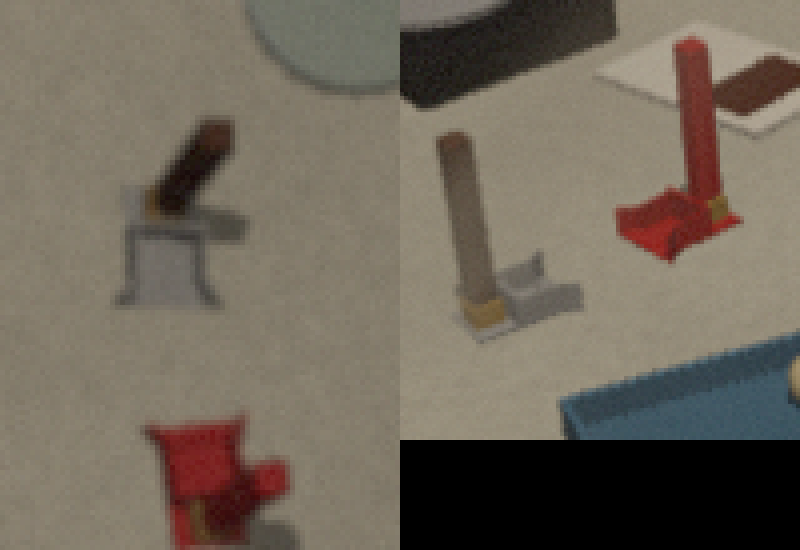

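The crop confirms the wooden-handled grey scoop (top crop (165,240)): mouth towards the robot, yaw about 0, red one separate. The tray yaw is about -11°. Now checking obstacles and IK for both grip directions.

```bash
cat >> h.py <<'E'
def Rz(a): c,s=np.cos(a),np.sin(a); return np.array([[c,-s,0],[s,c,0],[0,0,1.]])
def Ry(a): c,s=np.cos(a),np.sin(a); return np.array([[c,0,s],[0,1,0],[-s,0,c]])
# tool in scoop frame: close along scoop x
def G(mode):
    y={'x+':[1,0,0],'x-':[-1,0,0],'y+':[0,1,0],'y-':[0,-1,0]}[mode]; z=[0,0,-1]
    return np.stack([np.cross(y,z),y,z],1).astype(float)
TCPZ=.071
def tool(o,yaw,mode,tip=0.,hx=.030,hz=TCPZ,pivot=(-.012,0,.004)):
    "TCP pose for scoop origin o (when tip=0), tipped mouth down about pivot"
    Rs=Rz(yaw)@Ry(-tip); pv=np.array(pivot)
    return np.array(o)+Rz(yaw)@pv+Rs@(np.array([hx,0,hz])-pv), Rs@G(mode)
YT=np.deg2rad(-11.2); TC=np.array([.571,.001,0])
E
python3 - <<'E'
from h import *
for n in("scene","top"):
    f=np.load(f"{n}0.npz"); w=cloud(n,f["d"]); X,Y,Z=w[...,0],w[...,1],w[...,2]
    for nm,k in(("near scoop",(X>.45)&(X<.8)&(abs(Y+.27)<.11)&(Z>.13)),("near bowl",(abs(X-.55)<.17)&(abs(Y-.28)<.15)&(Z>.055))):
        if k.any(): print(n,nm,k.sum(),w[k].min(0),w[k].max(0))
for tip in(1,-1):
    pass
B=np.array([.587,.279,0])
for m in('x+','x-','y+','y-'):
    r=[]
    for o,y,t in(((.571,-.269,0),0,0),((.571,-.269,.2),0,0),(TC+Rz(YT)@[.005,0,.006],YT,0),(TC+Rz(YT)@[-.052,0,.15],YT,0),)+tuple((B+[0,0,.09],yb,tt) for yb in np.deg2rad([-45,-20,0,25,60]) for tt in(0,.87)):
        q=solver.inverse_kinematics(*tool(o,y,m,t)); r.append(None if q is None else np.round(q,2).tolist())
    print(m,*r,sep="\n")
E
```

```text
scene near scoop 314 [ 0.77233488 -0.37955522  0.13003578] [ 0.79984744 -0.30982592  0.1624152 ]
scene near bowl 5 [0.70699961 0.17958364 0.05513883] [0.71532909 0.21438862 0.0555142 ]
top near scoop 559 [ 0.7652766  -0.37973616  0.13003447] [ 0.79991486 -0.30549486  0.16843909]
top near bowl 26 [0.699502   0.16187493 0.05500841] [0.71865409 0.21793982 0.05889053]
x+
[-0.2, 0.74, 0.84, 1.7, -0.64, 1.0, 0.88]
[-0.26, 0.53, 0.95, 1.52, -0.44, 1.32, 0.73]
[-0.46, 0.55, 0.55, 1.82, -0.37, 0.87, 0.08]
[-0.54, 0.27, 0.57, 1.83, -0.16, 1.09, -0.11]
[-0.79, 0.53, 0.48, 1.62, -0.27, 1.07, -1.02]
[-1.47, 0.66, 0.65, 1.81, 0.59, 0.99, -2.07]
[-0.74, 0.53, 0.39, 1.58, -0.22, 1.07, -0.63]
[-1.54, 0.46, 0.66, 2.14, 1.05, 0.66, -2.18]
[-0.7, 0.54, 0.32, 1.56, -0.18, 1.07, -0.33]
[-1.25, 0.28, 0.41, 2.34, 1.7, 0.53, -2.43]
[-0.65, 0.53, 0.23, 1.55, -0.13, 1.07, 0.05]
[0.57, 0.57, -1.3, 2.38, 2.21, 0.66, -2.01]
[-0.59, 0.52, 0.1, 1.56, -0.06, 1.07, 0.57]
[0.76, 0.56, -1.02, 2.18, -1.15, 0.25, 2.07]
x-
[-0.41, 1.05, 1.34, 1.71, -1.07, 1.3, -1.97]
[-0.42, 0.74, 1.35, 1.52, -0.72, 1.46, -2.19]
[0.03, 0.
[... 1070 characters left out ...]
, 1.54, 0.12, 1.08, 2.01]
[0.79, 0.59, -1.06, 2.18, -1.07, 0.23, -2.71]
y-
[-0.21, 0.75, 0.87, 1.7, -0.66, 1.01, -0.67]
[-0.25, 0.52, 0.93, 1.52, -0.43, 1.32, -0.85]
[-0.55, 0.58, 0.68, 1.83, -0.46, 0.89, -1.41]
[-0.72, 0.3, 0.79, 1.84, -0.24, 1.1, -1.6]
[-1.23, 0.9, 1.34, 1.64, -0.9, 1.35, -2.11]
[-0.73, 0.62, -0.37, 1.76, 1.07, 1.37, 2.31]
[-0.94, 0.59, 0.7, 1.6, -0.41, 1.11, -2.05]
[-0.28, 0.59, -0.89, 2.06, 1.49, 1.3, 2.34]
[-0.9, 0.58, 0.63, 1.58, -0.37, 1.1, -1.75]
[-1.79, 0.45, 1.09, 2.37, 1.82, 0.24, 2.08]
[-0.86, 0.57, 0.54, 1.57, -0.32, 1.09, -1.38]
[0.25, 0.32, -0.87, 2.39, 2.47, 0.45, 2.28]
[-0.81, 0.54, 0.42, 1.57, -0.24, 1.08, -0.85]
[0.75, 0.56, -1.01, 2.18, -1.15, 0.26, 0.51]
```

Run:
```python
from h import *
s=env.sense(); env.movel(s["ee_pos"]+[0,0,.09],rate=.3)
p,R=tool((.5715,-.269,0),0,'x+')
env.reach(p+[0,0,.17],R); s=env.sense(); print(s["t"],s["ee_pos"])
env.movel(p+[0,0,.06],R,rate=.2); env.movel(p,R,rate=.08)
print(env.sense()["wrist_force"])
effector.grasp(45); s=env.sense(); print(s["t"],s["gripper_width"],s["grasp_force"],s["ee_pos"],s["wrist_force"])
env.movel(p+[0,0,.13],R,rate=.15); env.pause(.3)
s=env.sense(); print(s["t"],s["wrist_force"],s["moment"],s["ee_pos"])
o=[]
for n in("scene","top"):
    P,d,w=grab(n); np.savez(f"{n}1.npz",p=P,d=d); o.append(cv2.resize(P,(400,300)))
    X,Y,Z=w[...,0],w[...,1],w[...,2]
    m=(abs(X-.58)<.07)&(abs(Y+.27)<.06)&(Z>.122)&(Z<.152)
    print(n,m.sum(),np.round(np.nanmin(w[m],0),3),np.round(np.nanmax(w[m],0),3),cv2.minAreaRect((w[m][:,:2]*1000).astype(np.float32)))
i=np.hstack([cv2.resize(np.load("scene1.npz")["p"],(400,300)),cv2.resize(np.load("top1.npz")["p"],(400,300))])
c=np.load("scene1.npz")["p"][40:220,110:290]; c2=np.load("top1.npz")["p"][60:240,350:530]
i=np.hstack([cv2.resize(c,(400,400)),cv2.resize(c2,(400,400))]); cv2.imwrite("pics/lift.png",i[:,:,::-1])
```

```text
4.1083 [ 0.60202508 -0.26795037  0.24081533]
[-1.21418627  0.47295282  0.97759489]
6.8583 0.014781716424278215 44.999942779541016 [ 0.60150824 -0.26902327  0.07099872] [-0.8783148   0.4509555  -0.16202809]
8.175 [ 0.27650887 -0.46109295 -1.67716265] [-0.05010986  0.08032398  0.0258656 ] [ 0.60124419 -0.26894661  0.20041913]
scene 429 [ 0.551 -0.295  0.126] [ 0.615 -0.243  0.152] ((584.1790161132812, -270.76824951171875), (52.99166488647461, 62.340816497802734), 86.59456634521484)
top 408 [ 0.55  -0.295  0.126] [ 0.602 -0.246  0.151] ((575.9800415039062, -270.12689208984375), (50.97724914550781, 48.9640998840332), 0.3827366232872009)
```

View pics/lift.png

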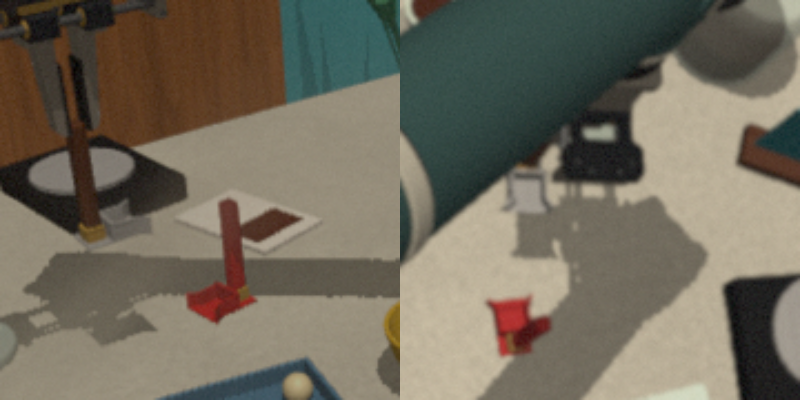

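The scoop is held upright (left crop, (85,180)) with its pocket level, and the red one is untouched. Next is the scooping.

Run:
```python
from h import *
def T(tx,ty,z): return tool(TC+Rz(YT)@[tx,ty,0]+[0,0,z],YT,'x+')
ty=.002
p,R=T(.004,ty,.13); env.movel(p,R,rate=.25)
p,R=T(.004,ty,.03); env.movel(p,R,rate=.15)
P,d,w=grab("scene"); cv2.imwrite("pics/pre.png",cv2.resize(P[130:350,150:350][:,:,::-1],(540,594)))
f0=env.sense()["wrist_force"]; print(f0)
for z in(.010,.008,.007,.006,.005,.004):
    p,R=T(.004,ty,z); env.movel(p,R,rate=.05); f=env.sense()["wrist_force"]-f0; print(z,np.round(f,1))
    if f[2]>2.5: break
print("z",z,env.sense()["t"],env.sense()["ee_pos"]); open("z.txt","w").write(str(z))
```

```text
[ 0.14104539 -0.22439449 -1.59154704]
0.01 [0.6 0.9 0.6]
0.008 [-0.4 -0.3  0.4]
0.007 [-0.5 -0.3  0.6]
0.006 [ 0.3  0.3 -0.2]
0.005 [-0.8  1.3  7.6]
z 0.005 11.9 [ 0.60531863 -0.00378504  0.07693954]
```

View pics/pre.png

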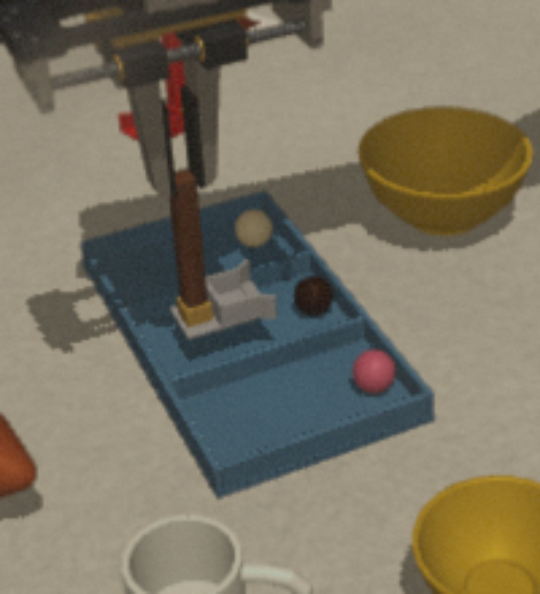

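The scoop stands in the middle compartment, with the dark ball (312,297) straight ahead of the pocket (240,295). Next: slide it.

Run:
```python
from h import *
def T(tx,ty,z): return tool(TC+Rz(YT)@[tx,ty,0]+[0,0,z],YT,'x+')
ty=.002; z=.0055; f0=np.array([.14,-.22,-1.6])
for tx in(-.02,-.035,-.042,-.046,-.049,-.051,-.053,-.055,-.057):
    p,R=T(tx,ty,z); env.movel(p,R,rate=.06); f=Rz(YT).T@(env.sense()["wrist_force"]-f0); print(tx,np.round(f,1))
    if f[0]>8: break
env.pause(.3)
P,d,w=grab("scene"); a=cv2.resize(P[160:310,190:340],(400,400))
X,Y,Z=w[...,0],w[...,1],w[...,2]
m=(P.max(2)<60)&(np.hypot(X-.52,Y-.01)<.04)&(Z>.015)&(Z<.055); print(m.sum(),np.nanmedian(w[m],0),Z[m].max() if m.any() else 0)
Q,_,_=grab("top"); b=cv2.resize(Q[110:210,210:350],(400,400)); cv2.imwrite("pics/scooped.png",np.hstack([a,b])[:,:,::-1])
print(env.sense()["t"])
open("tx.txt","w").write(str(tx))
```

```text
-0.02 [-1.1 -0.5  9.4]
-0.035 [ 0.7 -0.4  7.9]
-0.042 [1.4 0.1 9.2]
-0.046 [1.5 0.7 8.1]
-0.049 [ 1.4 -0.2  8. ]
-0.051 [2.4 0.3 7.2]
-0.053 [3.9 0.4 7.9]
-0.055 [ 5.6 -0.2  8.2]
-0.057 [5.6 0.4 8.7]
197 [0.52864444 0.01433154 0.03075459] 0.05481946282347616
15.0167
```

View pics/scooped.png

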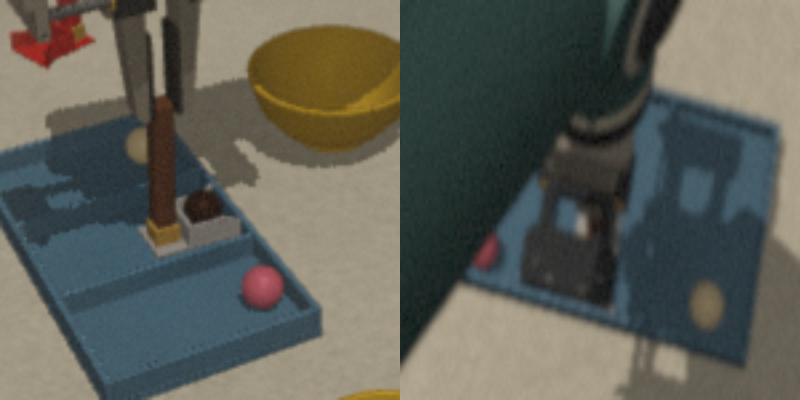

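The ball (205,205) sits between the pocket walls. I'll nudge to the wall and lift gently.

Run:
```python
from h import *
def T(tx,ty,z): return tool(TC+Rz(YT)@[tx,ty,0]+[0,0,z],YT,'x+')
ty=.002; f0=np.array([.14,-.22,-1.6])
for tx in(-.059,-.061):
    p,R=T(tx,ty,.0055); env.movel(p,R,rate=.06); f=Rz(YT).T@(env.sense()["wrist_force"]-f0); print(tx,np.round(f,1))
    if f[0]>8: break
p,R=T(tx+.002,ty,.012); env.movel(p,R,rate=.04)
p,R=T(tx+.002,ty,.10); env.movel(p,R,rate=.12); env.pause(.5)
print(env.sense()["t"],env.sense()["wrist_force"]-f0)
P,d,w=grab("scene"); cv2.imwrite("pics/lifted.png",cv2.resize(P[90:310,160:380][:,:,::-1],(500,500)))
X,Y,Z=w[...,0],w[...,1],w[...,2]
m=(P.max(2)<60)&(np.hypot(X-.51,Y-.01)<.05)&(Z>.105)&(Z<.14); print(m.sum(),np.nanmedian(w[m],0))
print(tip_of("scene","dark_truffle"))
```

```text
-0.059 [ 7.3  0.7 10.1]
-0.061 [ 8.6  1.  10.5]
17.2167 [0.21212536 0.49992923 0.95675627]
154 [0.52513808 0.01561359 0.12147979]
[{'at': [0.5171, 0.0083, 0.1112], 'score': 0.49}]
```

View pics/lifted.png

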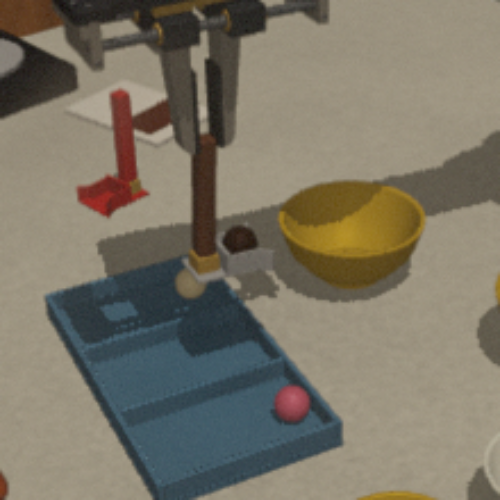

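The ball is in the pocket (240,240) and the middle compartment is empty. Next: over the bowl and tip.

Run:
```python
from h import *
B=np.array([.5865,.279,0]); pv=np.array([-.012,0,.004])
def bo(yaw,z): return B+Rz(yaw)@(np.array([.016,0,0])-[pv[0],0,0])+[0,0,z]
best=None
for yd in(-45,-60,-30,-75,-90):
    y=np.deg2rad(yd)
    try:
        p,R=tool(bo(y,.10),y,'x+')
        env.movel(p,R,rate=.12)
        p,R=tool(bo(y,.066),y,'x+'); env.movel(p,R,rate=.12)
        # dry check with solver
        q=[solver.inverse_kinematics(*tool(bo(y,.066),y,'x+',np.deg2rad(t))) for t in(15,30,45,52)]
        print(yd,env.sense()["joint_positions"].round(2),*[None if k is None else np.round(k,2) for k in q],sep="\n")
        if all(k is not None for k in q): break
    except env.PlanningError as e: print(yd,e)
print(env.sense()["t"],env.sense()["ee_pos"]-p)
P,d,w=grab("scene"); Q,_,_=grab("top")
cv2.imwrite("pics/over.png",np.hstack([cv2.resize(P[180:400,230:450],(400,400)),cv2.resize(Q[80:280,80:280],(400,400))])[:,:,::-1])
```

```text
-45
[-1.12  0.82  1.15  1.63 -0.79  1.22 -0.59]
[-1.38  0.85  1.29  1.74 -0.69  1.05 -0.73]
[-1.6   0.98  1.38  1.81 -0.59  0.92 -0.91]
[-1.76  1.17  1.43  1.85 -0.5   0.85 -1.11]
[-1.81  1.29  1.46  1.85 -0.49  0.85 -1.18]
19.9333 [-0.0002875  -0.00024798 -0.0005702 ]
```

View pics/over.png

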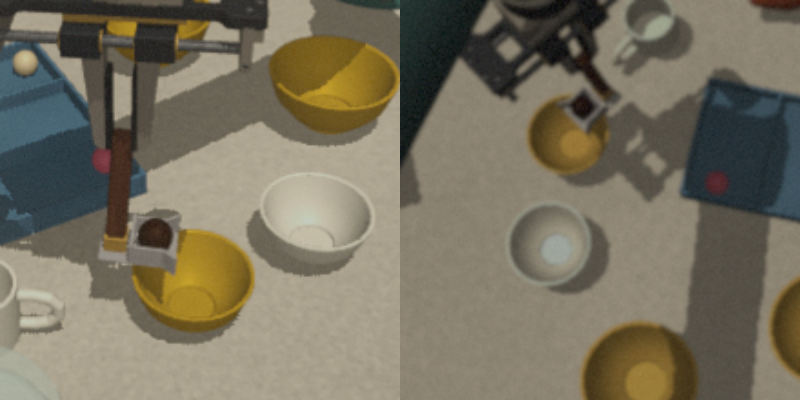

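The ball is still in the pocket, mouth over the bowl rim. Now tip.

Run:
```python
from h import *
B=np.array([.5865,.279,0]); pv=np.array([-.012,0,.004]); y=np.deg2rad(-45)
o=B+Rz(y)@(np.array([.016,0,0])-[pv[0],0,0])+[0,0,.066]
for t in(12,24,32,40,48):
    env.movel(*tool(o,y,'x+',np.deg2rad(t)),rate=.06); print(t,env.sense()["t"],env.sense()["wrist_force"].round(1))
env.pause(.6)
P,d,w=grab("scene"); Q,_,_=grab("top")
cv2.imwrite("pics/tip.png",np.hstack([cv2.resize(P[180:400,230:450],(400,400)),cv2.resize(Q[80:280,80:280],(400,400))])[:,:,::-1])
print([tip_of(n,"dark_truffle") for n in("scene","top")])
```

```text
12 20.4583 [ 1.1 -0.6 -1.1]
24 20.8833 [ 0.7 -0.2 -0.8]
32 21.2167 [-0.1 -0.5 -0.9]
40 21.55 [ 0.7 -0.1 -1. ]
48 21.8833 [ 0.  -0.1 -1. ]
[[{'at': [0.5886, 0.2799, 0.016], 'score': 0.52}], [{'at': [0.5882, 0.2807, 0.0236], 'score': 0.69}]]
```

View pics/tip.png

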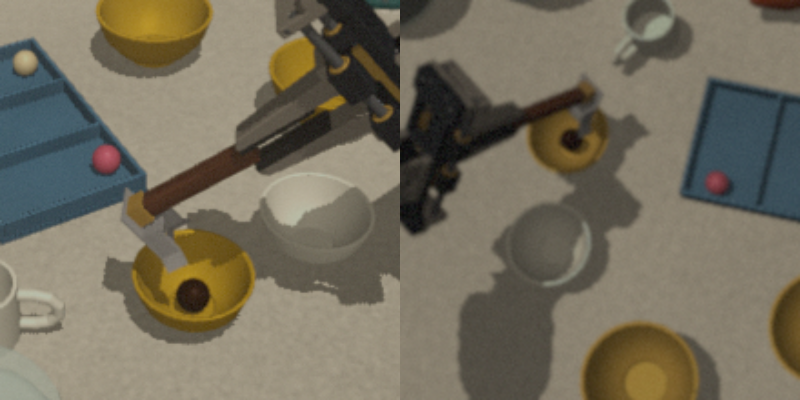

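The truffle lies in the small yellow bowl (195,295). Upright the scoop and return it to its old bare place.

Run:
```python
from h import *
B=np.array([.5865,.279,0]); pv=np.array([-.012,0,.004]); y=np.deg2rad(-45)
o=B+Rz(y)@(np.array([.016,0,0])-[pv[0],0,0])+[0,0,.066]
for t,dz in((32,.015),(16,.03),(0,.05)):
    env.movel(*tool(o+[0,0,dz],y,'x+',np.deg2rad(t)),rate=.1)
S=np.array([.5715,-.269,0])
p,R=tool(S+[0,0,.12],0,'x+')
try: env.movel(p,R,rate=.25)
except env.PlanningError as e: print(e); env.reach(p,R)
env.movel(*tool(S+[0,0,.015],0,'x+'),rate=.15); env.pause(.2)
f0=env.sense()["wrist_force"]
for z in(.006,.003,.002,.001,0,-.001,-.002):
    env.movel(tool(S+[0,0,z],0,'x+')[0],rate=.04); f=env.sense()["wrist_force"]-f0; print(z,f.round(1))
    if f[2]>2: break
s=env.sense(); print(s["t"],s["ee_pos"])
effector.release(); env.pause(.3)
env.movel(s["ee_pos"]+[0,0,.16],rate=.15); env.pause(.5)
P,d,w=grab("scene"); Q,_,w2=grab("top")
X,Y,Z=w[...,0],w[...,1],w[...,2]
for a,b in((.006,.025),(.035,.06),(.08,.112)):
    k=(np.hypot(X-.58,Y+.27)<.07)&(Z>a)&(Z<b); print(a,k.sum(),np.median(w[k],0).round(3),w[k].min(0).round(3),w[k].max(0).round(3))
print([tip_of("scene",n)[:2] for n in("dark_truffle","scoop")],env.sense()["t"],env.sense()["gripper_width"])
cv2.imwrite("pics/end.png",cv2.resize(P[90:400,120:460][:,:,::-1],(660,600)))
```

```text
0.006 [-1.  -0.6  1.3]
0.003 [-1.   0.  -0.1]
0.002 [0.5 0.  4.1]
28.0917 [ 0.60202284 -0.26914709  0.07351802]
0.006 234 [ 0.589 -0.263  0.014] [ 0.559 -0.296  0.006] [ 0.616 -0.245  0.025]
0.035 81 [ 0.611 -0.263  0.047] [ 0.6   -0.278  0.035] [ 0.617 -0.26   0.06 ]
0.08 130 [ 0.61  -0.263  0.097] [ 0.599 -0.278  0.08 ] [ 0.617 -0.259  0.112]
[[{'at': [0.5885, 0.2813, 0.0159], 'score': 0.62}], [{'at': [0.5762, -0.2706, -0.0002], 'score': 0.8}, {'at': [0.4755, -0.2817, 0.0052], 'score': 0.77}]] 31.5 0.09208982386266056
```

View pics/end.png

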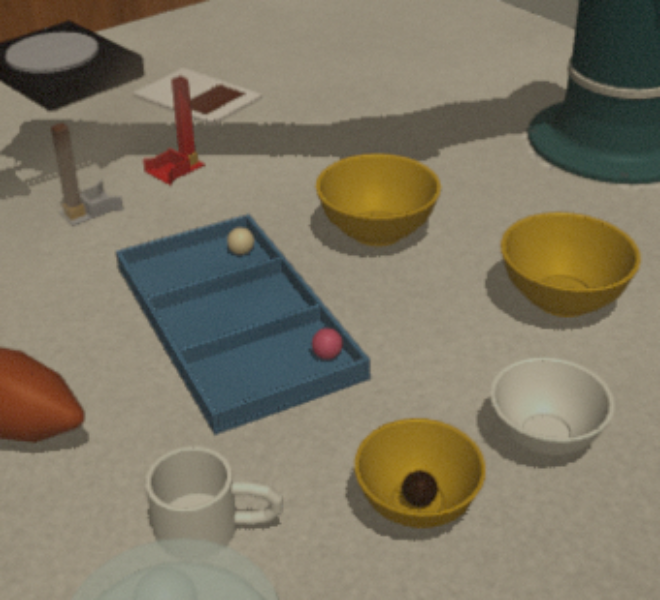

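The scoop stands upright (70,175), the truffle is in the small bowl (420,488), and the hand is clear, so I hand in.

```bash
python3 -c "
from station import *
print(workorder.finish_job())"
```

```text
the job is handed in; nothing more can be done
None
```

I handed the job in at about 31.5 s (the limit is 64 s). In the last picture the dark truffle lies in the smallest yellow bowl and the scoop stands upright on the bare counter with the gripper clear, but the hand-in call returned no verdict.

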